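# Shut the sample chamber and hold the purge arm wound to its stop

## Task

The crucible is already loaded in the sample chamber: swing the chamber's lid fully shut, leaving the crucible upright inside. Then swing the spring-loaded arm of the purge valve by the peg at its tip, away from its rest pin and against the spring, all the way to its stop, and finish while still holding it there with the fingers: it springs back if let go. Leave the two jars and the beaker standing where they are.

Things in the scene. Friction and masses are not known exactly. Their poses are not given: they have to be found in the camera images.
- chamber: Sample chamber: fixed open-topped white box, 160 (its x) x 150 (its y) x 85 mm high, walls and floor 6 mm; place and yaw vary. Origin at the centre of its underside, z up; the front with a small grey panel faces its own -x. The crucible stands inside; the lid is hinged along the top of the far (+x) wall.
- lid_hinge (a point): Point on the lid's hinge axis, half-way along it: 80 mm along the chamber's +x from its centre, 85 mm above the bench. The hinge axis is the chamber's y axis. The axes of this point are those of the chamber.
- lid (a joint): Lid angle in rad: 0 = fully shut (level on the box), grows as its front edge rises, at most 1.4; starts part open. Stiff hinge: the lid stays where it is left; closing takes 1 to 3 N near its free edge. The lid is a white plate 160 mm (from the hinge) x 150 x 8 mm; shut, its underside is level with the hinge axis and its top 93 mm above the bench.
- lid_edge (a point): Middle of the lid's free edge, on its outer (upper) face, 160 mm from the hinge axis; moves with the lid. A thin black pull tab, 70 mm wide, goes on 22 mm beyond it. The outer face is bare but for two flat hinge leaves, 5 mm thick, next to the hinge.
- crucible_centre (a point): Centre (half-way up) of the white ceramic crucible, 40 mm across at the top, 34 mm high, standing loose on the chamber's floor. z along its axis.
- valve: Purge valve: fixed aluminium bracket, base plate 150 (its x) x 120 (its y) x 8 mm, on it a 70 mm square block and a dark 104 mm disc, top 50 mm above the bench; place and yaw vary. Origin at the centre of its underside, z up. Two thin steel pins on the disc, 45 mm from its centre, 20 mm tall, mark the arm's rest and stop.
- lever_pivot (a point): On the arm's upright pivot axis, over the centre of the valve, 50 mm above the bench. A steel pivot boss of 40 mm diameter with a coil spring rises to 84 mm above the bench here.
- lever (a joint): Angle of the spring-loaded arm in rad about the upright pivot axis: 0 = on its rest pin, where it starts; grows anticlockwise seen from above; 1.2 = hard stop. At angle a the arm points in direction -2.18 + a (anticlockwise from the valve's own +x). The spring always drives it back to 0: at the peg it takes about 2 N to start and 6 N at the stop.
- lever_peg (a point): Centre of the upright black round peg at the arm's tip, 105 mm from the pivot axis, 90 mm above the bench. The peg is 18 mm in diameter and rises from 66 mm (top of the flat steel arm, 18 mm wide) to 112 mm above the bench; room all round it for fingers. Moves with the arm.
- jar_a: Bystander: glass sample jar, 48 mm across, 65 mm tall, standing loose. Origin at the centre of its underside.
- jar_b: Bystander: glass sample jar like the other, 48 mm across, 65 mm tall, standing loose. Origin at the centre of its underside.
- beaker: Bystander: open glass beaker, 60 mm across, 80 mm tall, standing loose. Origin at the centre of its underside.
Things that resemble listed ones, but are neither listed nor needed, are in the scene too. Leave any green look-alike of the chamber alone.

How it is judged:
On the way, in this order (a step that is already met when the one before it is completed fails the run):
1. the lid is fully shut (value of joint lid below 0.05 rad), for 0.2 s.
2. the arm is wound to its stop by the fingers (value of joint lever above 1.13 rad and contact force between the fingers and lever above 1 N), for 0.2 s.
At the end, for the whole second after the job is handed in: The fingers hold the valve's arm still within 0.07 rad of its stop (above 1.13 rad), pressing on it with more than 1 N; the lid is shut (below 0.05 rad); the crucible stands upright in the chamber (all of step 2 and velocity of joint lever between -0.1 and 0.1 rad/s and value of joint lid below 0.05 rad and angle between crucible_centre's own z axis and vertical below 0.2 rad and horizontal distance between crucible_centre and chamber below 0.09 m and height (world z) of crucible_centre below 0.04 m); the arm keeps its last pose, push and grip.
It fails at once if a jar or the beaker is shifted more than 25 mm or tipped (distance of any of jar_a, jar_b, beaker from where it was at the start of the episode above 0.025 m or angle between any of jar_a, jar_b, beaker's own z axis and vertical above 0.3 rad).
It fails at once if the crucible is tipped (angle between crucible_centre's own z axis and vertical above 0.5 rad).
It also fails if it takes over 48 s, if anything falls off the work surface, if the arm or the gripper's body presses on something with over 40 N, if the wrist force passes 120 N, or if a joint passes its speed limit or range.

## Robot

A 6-joint arm with a two-finger parallel gripper is mounted at the origin on the work surface. World frame = base frame: x ahead of the robot, y to its left, z up, the work surface at z = 0. Lengths are in m, angles in rad, forces in N, time in s.
With the tool pointing down it reaches from about 0.425 to 0.95 m from the base axis. Payload 3.5 kg.
Tool frame: the origin (TCP) lies between the finger pads; the fingertips stand 19 mm ahead of it and the grasp point (between the pads) is the TCP (ctrl.nose_length is the distance from the TCP to the fingertips, in m); z points along the fingers, y is the line along which they close (so a half turn about z gives the same grasp; the last joint's range is limited). The gripper opens to 85 mm and grips with 20 to 120 N. Pads are 22 mm wide; open, the fingers measure 114 mm over their backs; the gripper's body (76 mm by 85 mm) begins 54 mm behind the grasp point. The pads swing forward as they close: fully open they stand 13 mm farther back than shut.
Start: joints at [-1.418, 0.286, 1.577, -0, 1.279, -0.15], TCP at [0.201, -0.644, 0.25] pointing down, gripper open.
Joint ranges: [-2.77, 2.77], [-0.9, 2.22], [0.21, 2.48], [-1.53, 4.67], [0.24, 2.81], [-2.84, 2.84]. Speed limits (rad/s): [2.79, 2.79, 3.14, 3.14, 3.14, 3.14].

## Interface

Orientations are given as a unit quaternion [x, y, z, w].
In Python, from plant import ctrl gives the robot as it stands.
- The arm moves only by the tool apply_moves, never from a script. Its argument "series" is a list of rows, each a list of 6 numbers: the shift along the world's x, y, z scaled (see below), then the turn, a rotation vector about the world's x, y, z scaled (see below). A call has 1 to 20 rows; each row is the pose to reach, as a shift and turn from the pose commanded when the call began; what a row does not reach only later rows make up. The controller multiplies each number of a shift by 0.8 m and each number of a turn by 45 degrees. A row lasts 1/8 s, in which the tool goes at most 62.5 mm and 10.7 degrees, less where a joint would pass 70% of its speed; a pose out of reach is approached as far as the arm can. A call with a number of a shift or a turn outside -1 to 1 is refused whole. A call with a gripper value outside its range is refused whole. "jaw" is the opening, from 0 (shut) to 1 (fully open), set as the call begins (left out, the last holds). The fingers move at their own pace and stop on an object; "squeeze" is the grip in N (left out, the last holds). Time passes only in rows, so rows that repeat a pose let the fingers close. It gives the time, the measured TCP pose, the force, the opening and the grip force at its end, in the units of the state.
- ctrl.get_state(): the state, without advancing time (a new reading comes with each control period).
- ctrl.read_camera(name): name is "side" or "top" or "wrist"; returns the picture (480x640x3 uint8, red, green, blue); there is no depth.
- ctrl.get_calibration(name): a dict with "fx", "fy", "cx", "cy" (pixels), "xyz" and "orientation" of the camera in the world; the wrist camera has in their place "hand_eye" (4x4, takes a point from camera to tool coordinates, whose origin is the TCP and whose axes are the flange's). Camera axes: x right, y up, looking along -z (the intrinsics and any distortion apply to the point x, -y, -z); pixel columns grow to the right and rows downward; lengths in m; the calibration is good to about 2 mm. A picture is of the moment at which its call begins: read the wrist's pose just before it. get_calibration takes no time and is no camera call.
- ctrl.sign_off(): hands the job in; it is judged then, once.
Trained networks look in the newest picture that a camera, given by its name, has taken for a name from the list of things; names that differ only in an ending like _2 or _b are one class to them, and where a whole thing is asked for, a point or a joint stands for the part that bears it (a point fixed in the world has none). Each returns a list of dicts, best first, with "p" (0 to 1); they miss things now and then, are a little off and sometimes report something else, mostly with a low value. They report only what shows in the picture. A call takes as long as a camera call. They do not tell look-alikes from the thing itself.
- ctrl.boxes_of(thing, camera): "xy" ([column, row] as shares, 0 to 1, of the picture: columns of its width, rows of its height, amid what is visible of it).
- ctrl.silhouettes(thing, camera): "pixels" (480x640 bool, what is visible of it) and "xy" ([column, row] as shares, 0 to 1, of the picture: columns of its width, rows of its height, amid what is visible of it).
The state is a dict: "time": time; "qpos": joint angles; "dq": joint speeds; "joint_efforts": joint torques, N m; "eef_pos": TCP position; "tcp_rot": TCP orientation; "contact_force": force on the tool from outside, world axes, zero at the start; "wrist_torque": the same for the moment, N m; "opening": opening from 0.0 (shut) to 1.0 (fully open); "finger_force": force on a finger pad.
Only numpy, scipy, OpenCV 4.12 (cv2) and the standard library are available. Lean on these libraries where they do the work, as an engineer would, in place of code of your own. Each camera call takes 0.05 s, during which the arm holds its last target. There are 200 camera calls.

## Working session

There is one attempt and no reset: what is moved stays moved. The work goes in short steps, Python scripts to look and compute and a tool call to move; the robot and the scene stay as the last step left them, time stands still between calls to the robot, and variables do not carry over. Pictures are saved under pics/ and viewed, at most 10 in all, crops included, and the job is handed in when it is done.

Besides the shell and the picture viewer there is one more tool, called after ">>>" by a JSON object that holds its "method" and its "body", one argument or row to a line. apply_moves: Moves the arm, as the interface text tells. Shifts and turns lie within -1 to 1; 1 stands for 0.8 m of shift or 45 degrees of turn. Its arguments: {"type":"object","properties":{"series":{"type":"array"},"jaw":{"type":"number"},"squeeze":{"type":"number"}},"required":["series"]}

```bash
ls; mkdir -p pics
python3 - <<'E'
from plant import ctrl
import cv2, numpy as np
for n in ("top","side"):
    im=ctrl.read_camera(n); cv2.imwrite(f"pics/{n}0.png",im[:,:,::-1])
    print(n,ctrl.get_calibration(n))
    for t in ("chamber","lid","lid_edge","crucible_centre","valve","lever","lever_peg","jar_a","beaker"):
        print(t,[(round(d["p"],2),round(d["xy"][0]*640),round(d["xy"][1]*480)) for d in ctrl.boxes_of(t,n)])
print(ctrl.get_calibration("wrist"),ctrl.get_state())
E
```

```text
pics
top {'fx': 459.179016282232, 'fy': 459.179016282232, 'cx': 317.65603976192773, 'cy': 245.40133430118698, 'xyz': array([ 0.37891213, -0.02252678,  1.3572411 ]), 'orientation': array([ 0.05764213, -0.0539911 , -0.69996831,  0.70979343])}
chamber [(0.92, 364, 253), (0.66, 451, 188)]
lid [(0.97, 367, 244), (0.83, 456, 184)]
lid_edge [(0.86, 372, 237), (0.86, 457, 185)]
crucible_centre []
valve [(0.93, 254, 254), (0.39, 255, 258)]
lever [(0.86, 258, 258)]
lever_peg [(0.81, 259, 254)]
jar_a [(0.74, 364, 254), (0.68, 318, 202), (0.64, 458, 262), (0.3, 257, 254), (0.28, 370, 237)]
beaker [(0.77, 165, 234)]
side {'fx': 500.61283902723335, 'fy': 500.61283902723335, 'cx': 321.26598845005543, 'cy': 238.36906916500664, 'xyz': array([ 0.24778143, -0.70901634,  0.90996967]), 'orientation': array([ 0.35765698, -0.08682926, -0.19333899,  0.90948458])}
chamber [(0.74, 489, 365), (0.73, 339, 296)]
lid [(0.75, 354, 261), (0.69, 494, 355), (0.19, 278, 205)]
lid_edge [(0.93, 351, 261), (0.65, 497, 352), (0.43, 284, 213)]
crucible_centre [(0.77, 329, 292)]
valve [(0.73, 283, 208)]
lever [(0.91, 279, 2
[... 575 characters left out ...]
} {'time': 1.0, 'qpos': array([-1.41800859e+00,  2.86270678e-01,  1.57668390e+00,  1.98107969e-05,
        1.27857894e+00, -1.50015385e-01]), 'dq': array([-0.00015947, -0.00053122,  0.00180056,  0.00235444, -0.00232327,
       -0.00056376]), 'joint_efforts': array([ 4.06231611e-04, -4.05969036e+01, -2.92949617e+01, -8.22957190e-05,
        4.26644656e-04, -5.14199723e-07]), 'eef_pos': array([ 0.20130519, -0.64428131,  0.25035317]), 'tcp_rot': array([9.88561090e-01, 1.50820989e-01, 9.52654590e-06, 2.95553723e-05]), 'contact_force': array([ 0.47010638, -0.05828366,  0.3505604 ]), 'wrist_torque': array([ 0.03828349,  0.02886404, -0.03971525]), 'finger_force': 0.0, 'opening': 1.0016533514732906}
```

View pics/top0.png

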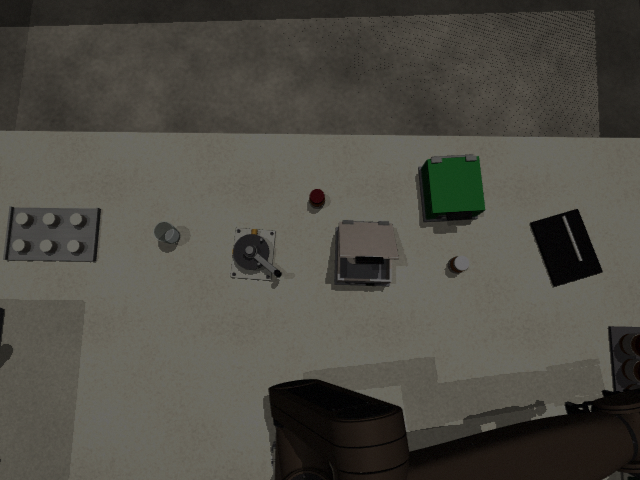

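View pics/side0.png

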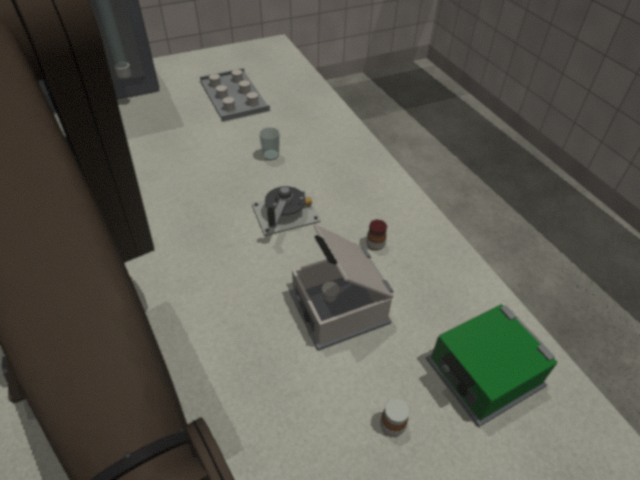

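Top picture: white chamber at (365,253), with its hinge on the upper (+x) side and its tab at (370,260). The valve is at (254,254) with its peg at (278,273). The jars are at (317,198) and (458,264), and the beaker is at (168,234).
Could be confused: the green box at (452,187) looks like the chamber. The red and white jars and the dark pad at (566,247) are not what I want. I choose the white chamber at (365,253) and the only valve at (254,254). A close crop will check both.

```bash
cat > h.py <<'E'
import numpy as np, cv2
from scipy.spatial.transform import Rotation as R
from plant import ctrl
def cam(n):
    c=ctrl.get_calibration(n); K=np.array([[c["fx"],0,c["cx"]],[0,c["fy"],c["cy"]],[0,0,1]])
    if n=="wrist":
        s=ctrl.get_state(); T=np.eye(4); T[:3,:3]=R.from_quat(s["tcp_rot"]).as_matrix(); T[:3,3]=s["eef_pos"]
        T=T@c["hand_eye"]; return K,T[:3,:3],T[:3,3]
    return K,R.from_quat(c["orientation"]).as_matrix(),np.array(c["xyz"])
F=np.diag([1.,-1,-1])
def proj(P,C):
    K,r,t=C; q=((np.atleast_2d(P)-t)@r)@F@K.T; return q[:,:2]/q[:,2:]
def back(uv,z,C):
    K,r,t=C; d=r@F@np.linalg.inv(K)@np.array([*uv,1]); return t+d*(z-t[2])/d[2]
E
python3 - <<'E'
from h import *
im=cv2.imread("pics/top0.png"); c=cv2.resize(im[210:295,225:405],None,fx=4.4,fy=4.4,interpolation=cv2.INTER_CUBIC)
cv2.imwrite("pics/crop0.png",cv2.convertScaleAbs(c,alpha=1.5,beta=10))
C=cam("top")
for n,uv,z in [("peg",(278,273),.112),("boss",(249,251),.084),("jarR",(317,198),.06),("jarW",(458,264),.06),("beaker",(168,235),.05),("hingeL",(340,222),.093),("hingeR",(388,222),.093),("green",(452,187),.09)]: print(n,back(uv,z,C).round(3))
E
```

```text
peg [0.5   0.092 0.112]
boss [0.563 0.178 0.084]
jarR [ 0.725 -0.01   0.06 ]
jarW [ 0.538 -0.413  0.06 ]
beaker [0.612 0.42  0.05 ]
hingeL [ 0.648 -0.076  0.093]
hingeR [ 0.65  -0.211  0.093]
green [ 0.754 -0.395  0.09 ]
```

View pics/crop0.png

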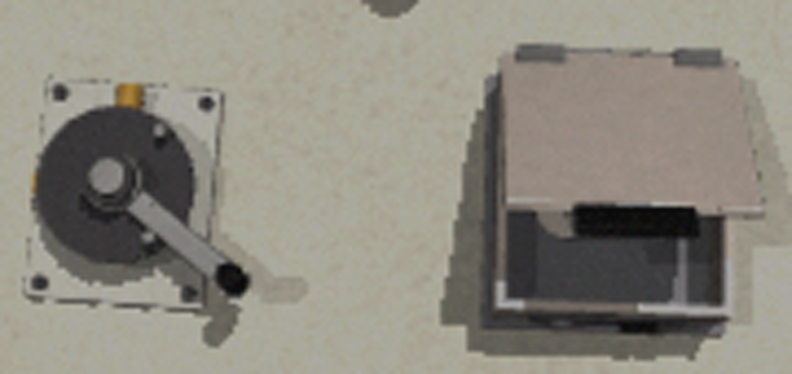

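The crop confirms the white open chamber, with its lid part open and tab at crop (635,220). It also shows the valve, with its peg at crop (232,278) and boss at (108,178). Next I'll fit the chamber pose and lid angle.

Run:
```python
from h import *
from scipy.optimize import least_squares
C=cam("top")
px=lambda u,v:(225+u/4.4-.4,210+v/4.4-.4)
obs=np.array([px(*p) for p in [(502,203),(764,211),(503,57),(737,65),(497,306),(730,316)]])
def model(p):
    x,y,w,a=p; c,s=np.cos(a),np.sin(a)
    L=lambda r,h,yy:(.08-r*c+h*s*1, yy, .085+r*s+h*c)
    P=np.array([L(.16,.008,.075),L(.16,.008,-.075),L(.0,.008,.075),L(.0,.008,-.075),(-.08,.075,.085),(-.08,-.075,.085)])
    Rz=R.from_euler("z",w).as_matrix(); return P@Rz.T+[x,y,0]
f=lambda p:(proj(model(p),C)-obs).ravel()
s=least_squares(f,[.567,-.14,0,.7]); print(s.x.round(3),s.fun.round(1))
print(model(s.x).round(3))
S=cam("side"); print("side proj",proj(model(s.x),S).round(0)); 
pv=back((249.3,250.2),.084,C);pg=back((277.5,273),.112,C)
print(pv,pg,np.hypot(*(pg-pv)[:2]),np.arctan2(*(pg-pv)[1::-1]), "side peg top",proj(np.array([pg,pv]),S).round(0))
```

```text
[ 0.563 -0.146 -0.024  0.788] [ 0.5 -0.1  0.2  0.3 -0.2 -1.2 -0.1 -1.1 -0.8  1.1  0.4  0.9]
[[ 0.537 -0.07   0.204]
 [ 0.534 -0.22   0.204]
 [ 0.65  -0.073  0.091]
 [ 0.646 -0.223  0.091]
 [ 0.484 -0.069  0.085]
 [ 0.481 -0.219  0.085]]
side proj [[314. 224.]
 [346. 279.]
 [360. 247.]
 [393. 297.]
 [290. 270.]
 [318. 325.]]
[0.56553654 0.1770473  0.084     ] [0.49978877 0.09351972 0.112     ] 0.10629969755264862 -2.2376456184221647 side peg top [[270. 210.]
 [284. 190.]]
```

>>> {"method": "apply_moves", "body": {
  "series": [
    [0.02,0.03,0.06,0,0,0.1],
    [0.43,0.62,0.06,0,0,1],
    [0.43,0.62,0.06,0,0,1],
    [0.43,0.62,0.06,0,0,1],
    [0.43,0.62,0.06,0,0,1],
    [0.43,0.62,0.06,0,0,1],
    [0.43,0.62,0.06,0,0,1],
    [0.43,0.62,0.06,0,0,1],
    [0.43,0.62,0.06,0,0,1],
    [0.43,0.62,0.06,0,0,1],
    [0.43,0.62,0.06,0,0,1],
    [0.43,0.62,0.06,0,0,1],
    [0.43,0.62,0.06,0,0,1]
  ],
  "jaw": 0
}}

```text
time: 2.62
eef_pos: [0.5447, -0.1495, 0.2983]
tcp_rot: [0.856, 0.517, -0.0, 0.0]
contact_force: [0.1, 0.0, 0.5]
opening: 0.002
finger_force: 0.0
```

>>> {"method": "apply_moves", "body": {
  "series": [
    [0.027,0,-0.05,0,0,0],
    [0.027,0,-0.092,0,0,0],
    [0.015,0,-0.107,0,0,0],
    [0.005,0,-0.119,0,0,0],
    [-0.006,0,-0.132,0,0,0],
    [-0.015,0,-0.147,0,0,0],
    [-0.023,0,-0.163,0,0,0],
    [-0.03,0,-0.18,0,0,0],
    [-0.035,0,-0.197,0,0,0],
    [-0.038,0,-0.215,0,0,0],
    [-0.04,0,-0.225,0,0,0],
    [-0.04,0,-0.233,0,0,0],
    [-0.04,0,-0.233,0,0,0]
  ]
}}

```text
time: 4.25
eef_pos: [0.5138, -0.1484, 0.1121]
tcp_rot: [0.856, 0.518, 0.0, 0.0]
contact_force: [0.5, -0.4, 0.5]
opening: 0.002
finger_force: 0.0
```

>>> {"method": "apply_moves", "body": {
  "series": [
    [0,0,-0.003,0,0,0],
    [0,0,-0.005,0,0,0],
    [0,0,-0.005,0,0,0]
  ]
}}

```text
time: 4.62
eef_pos: [0.514, -0.1485, 0.1119]
tcp_rot: [0.855, 0.518, -0.0, -0.0]
contact_force: [-9.3, 3.8, 19.8]
opening: -0.001
finger_force: 9.7
```

Run:
```python
from h import *
for n in ("side","top"):
    im=ctrl.read_camera(n)
    c=im[150:350,220:420] if n=="side" else im[200:320,220:420]
    cv2.imwrite(f"pics/{n}1.png",cv2.resize(cv2.convertScaleAbs(c,alpha=1.4),None,fx=3,fy=3)[:,:,::-1])
```

```text
(no output)
```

View pics/side1.png

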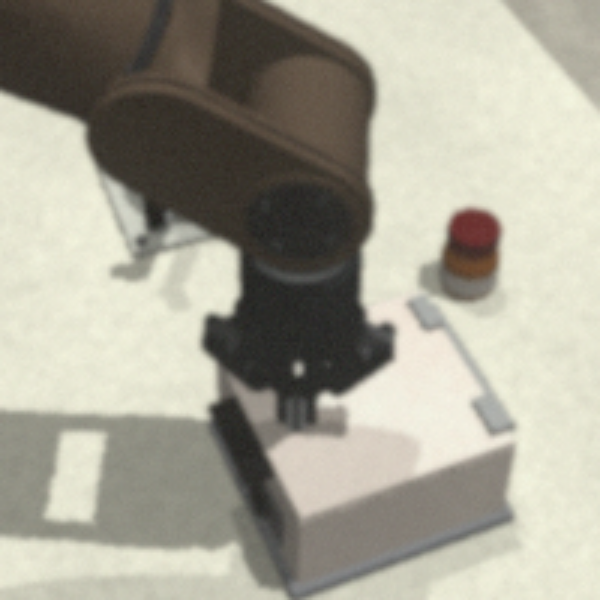

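The side crop shows the lid level on the box, with the shut fingers on it at crop (295,410). The 20 N reaction at z = 0.112 confirms it is shut. Next I go above the peg.

>>> {"method": "apply_moves", "body": {
  "series": [
    [0,0,0.05,0,0,0],
    [0,0,0.1,0,0,0],
    [-0.018,0.1,0.155,0,0,0.3],
    [-0.018,0.2,0.155,0,0,0.6],
    [-0.018,0.3,0.155,0,0,0.84],
    [-0.018,0.303,0.155,0,0,0.84],
    [-0.018,0.303,0.155,0,0,0.84],
    [-0.018,0.303,0.155,0,0,0.84],
    [-0.018,0.303,0.155,0,0,0.84]
  ]
}}

```text
time: 5.85
eef_pos: [0.4991, 0.093, 0.2317]
tcp_rot: [0.643, 0.766, -0.0, -0.0]
contact_force: [0.7, 0.9, -0.4]
opening: 0.0
finger_force: 0.0
```

>>> {"method": "apply_moves", "body": {
  "series": [
    [0,0,0,0,0,0],
    [0,0,0,0,0,0]
  ],
  "jaw": 1
}}

```text
time: 6.1
eef_pos: [0.4991, 0.0932, 0.2318]
tcp_rot: [0.642, 0.766, -0.0, -0.0]
contact_force: [0.6, 0.2, 0.3]
opening: 0.417
finger_force: 0.0
```

Run:
```python
from h import *
C=cam("wrist"); s=ctrl.get_state(); print(s["eef_pos"],s["qpos"].round(2),s["opening"])
im=ctrl.read_camera("wrist"); cv2.imwrite("pics/w0.png",im[:,:,::-1])
for d in ctrl.boxes_of("lever_peg","wrist"):
    uv=(d["xy"][0]*640,d["xy"][1]*480); print(d["p"],np.round(uv),back(uv,.09,C).round(3),back(uv,.112,C).round(3))
for d in ctrl.boxes_of("lever","wrist")+ctrl.boxes_of("lid","wrist"): print(d["p"],d["xy"][0]*640,d["xy"][1]*480)
print(proj([[.4998,.0935,.112],[.4998,.0935,.066],[.5655,.177,.084]],C).round(0))
```

```text
[0.4990672  0.09321056 0.23184411] [-0.02 -0.07  2.   -0.    1.21 -0.19] 0.41674565387807877
0.81 [405. 150.] [0.543 0.157 0.09 ] [0.538 0.158 0.112]
0.76 402.624 150.096
0.57 316.8 436.176
[[321. 243.]
 [321. 224.]
 [444. 125.]]
```

View pics/w0.png

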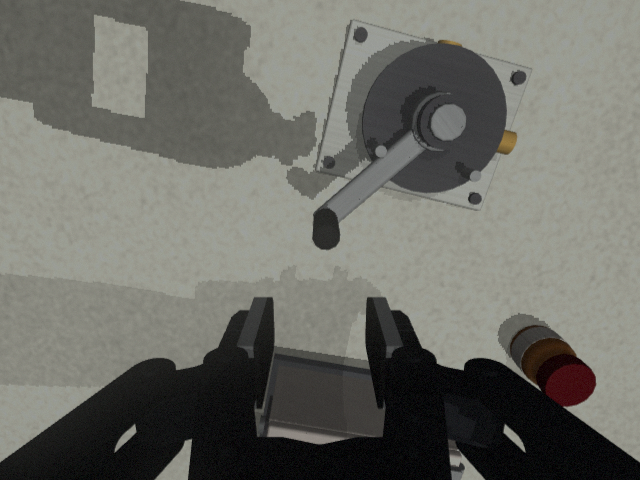

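The wrist picture shows the peg top at (326,237), the arm running to the boss at (447,122), and the red jar at (568,380). The dark quad near (320,400) should be the chamber's side wall, so I'll check that with the lid in the side view.

Run:
```python
from h import *
C=cam("wrist"); print("peg",back((326,238),.112,C).round(4),"boss",back((448,122),.084,C).round(4))
print(proj([[.484,-.069,.0],[.484,-.069,.085],[.65,-.073,.0],[.65,-.073,.085]],C).round(0))
im=ctrl.read_camera("side")
cv2.imwrite("pics/side2.png",cv2.resize(cv2.convertScaleAbs(im[190:350,220:420],alpha=1.4),None,fx=3,fy=3)[:,:,::-1])
```

```text
peg [0.502  0.0976 0.112 ] boss [0.5672 0.1798 0.084 ]
[[277. 359.]
 [266. 419.]
 [436. 387.]
 [464. 452.]]
```

View pics/side2.png

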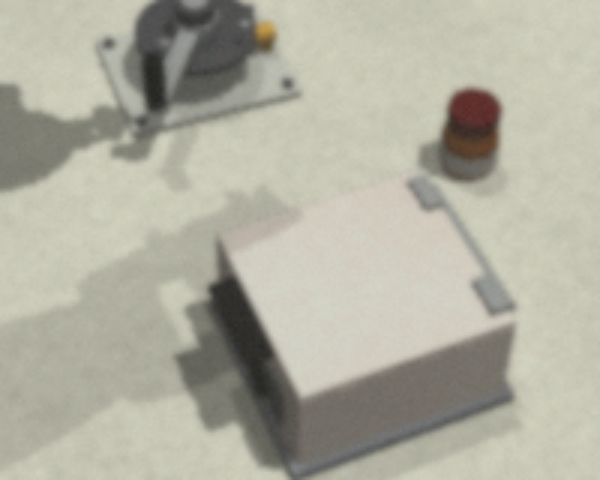

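The lid is shut and level at crop (365,280). Now I go down over the peg and grip it.

>>> {"method": "apply_moves", "body": {
  "series": [
    [0.002,0.004,0,0,0,0],
    [0.002,0.004,0,0,0,0],
    [0.002,0.004,0,0,0,0],
    [0.002,0.004,-0.06,0,0,0],
    [0.002,0.004,-0.12,0,0,0],
    [0.002,0.004,-0.174,0,0,0],
    [0.002,0.004,-0.174,0,0,0],
    [0.002,0.004,-0.174,0,0,0]
  ],
  "jaw": 1
}}

```text
time: 7.35
eef_pos: [0.5017, 0.0973, 0.0944]
tcp_rot: [0.642, 0.767, 0.001, 0.001]
contact_force: [0.6, -0.1, 0.1]
opening: 0.998
finger_force: 0.0
```

>>> {"method": "apply_moves", "body": {
  "series": [
    [0,0,0,0,0,0],
    [0,0,0,0,0,0],
    [0,0,0,0,0,0],
    [0,0,0,0,0,0],
    [0,0,0,0,0,0],
    [0,0,0,0,0,0]
  ],
  "jaw": 0,
  "squeeze": 40
}}

```text
time: 8.1
eef_pos: [0.5021, 0.0977, 0.0935]
tcp_rot: [0.642, 0.767, 0.002, 0.001]
contact_force: [4.5, 2.0, -0.5]
opening: 0.199
finger_force: 39.4
```

>>> {"method": "apply_moves", "body": {
  "series": [
    [0.011,-0.008,0,0,0,0],
    [0.022,-0.014,0,0,0,0],
    [0.034,-0.0195,0,0,0,0],
    [0.0465,-0.0235,0,0,0,0],
    [0.059,-0.0265,0,0,0,0],
    [0.0725,-0.028,0,0,0,0],
    [0.0855,-0.028,0,0,0,0],
    [0.0985,-0.027,0,0,0,0],
    [0.1115,-0.025,0,0,0,0],
    [0.124,-0.021,0,0,0,0],
    [0.136,-0.0165,0,0,0,0],
    [0.136,-0.0165,0,0,0,0]
  ]
}}

```text
time: 9.6
eef_pos: [0.6088, 0.0808, 0.0931]
tcp_rot: [0.64, 0.768, -0.004, 0.001]
contact_force: [-5.2, -9.5, 6.7]
opening: 0.2
finger_force: 40.3
```

>>> {"method": "apply_moves", "body": {
  "series": [
    [0.006,0.003,0,0,0,0],
    [0.012,0.0065,0,0,0,0],
    [0.012,0.0065,0,0,0,0]
  ]
}}

```text
time: 9.98
eef_pos: [0.6185, 0.086, 0.0931]
tcp_rot: [0.641, 0.768, -0.004, 0.001]
contact_force: [-4.4, -9.1, 5.3]
opening: 0.199
finger_force: 40.1
```

>>> {"method": "apply_moves", "body": {
  "series": [
    [0.004,0.0028,0,0,0,0],
    [0.006,0.004,0,0,0,0],
    [0.006,0.004,0,0,0,0],
    [0.006,0.004,0,0,0,0]
  ]
}}

```text
time: 10.48
eef_pos: [0.6214, 0.0881, 0.093]
tcp_rot: [0.641, 0.767, -0.006, -0.001]
contact_force: [-10.5, -12.3, 7.9]
opening: 0.199
finger_force: 41.1
```

Run:
```python
from h import *
C=cam("wrist"); im=ctrl.read_camera("wrist"); cv2.imwrite("pics/w1.png",im[:,:,::-1])
s=ctrl.get_state(); p=s["eef_pos"]
for pv in [(.5672,.1798),(.566,.178)]:
    d=p[:2]-pv; print(np.hypot(*d),np.arctan2(d[1],d[0])+2.24)
```

```text
0.1065642779762383 1.2033541707230258
0.10564393174460943 1.2218062521656674
```

View pics/w1.png

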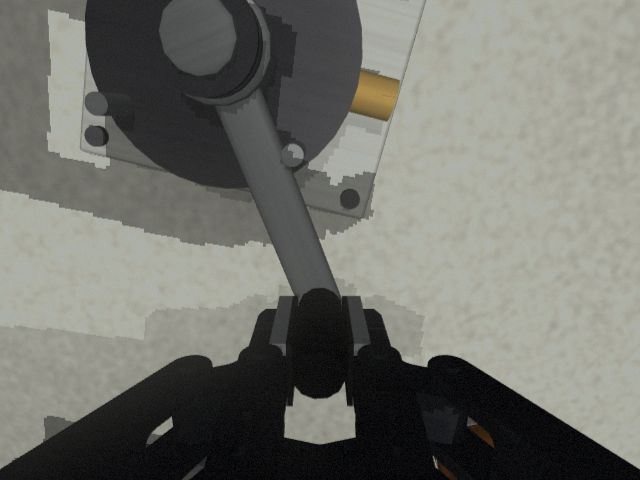

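The arm lies against the stop pin at (293,154), with the peg held in the fingers at (320,345). The angle works out at about 1.2 rad and the force has risen at the stop, so I'm handing in.

```bash
python3 -c "
from plant import ctrl
s=ctrl.get_state();print(s['contact_force'],s['dq'].round(3));print(ctrl.sign_off())"
```

```text
[ -9.72070174 -13.49916824   8.60772123] [ 0.001 -0.001 -0.    -0.001 -0.     0.001]
the job is handed in; nothing more can be done
None
```

The job is handed in: the lid is shut and the fingers are holding the purge valve's arm against its stop at about 1.2 rad. I didn't touch the jars or beaker, and I didn't check the crucible after the lid closed; no verdict came back.

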